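# Close the rivet jar with the lid that fits

### The arm

A 7-joint arm with a two-finger parallel gripper is mounted at the origin on a cart in front of the work surface, level with it; the furniture and walls round the work are solid. World frame = base frame: x ahead of the robot, y to its left, z up, the work surface at z = 0. Lengths are in m, angles in degrees, forces in N, time in s.
With the tool pointing down it reaches from about 0.35 to 0.9 m from the base axis. Payload 8.1 kg.
Tool frame: the origin (TCP) lies between the finger pads; the fingertips stand 14 mm ahead of it and the grasp point (between the pads) lies 5 mm behind it (robot.tip_extent is the distance from the TCP to the fingertips, in m); z points along the fingers, y is the line along which they close (so a half turn about z gives the same grasp; the last joint's range is limited). The gripper opens to 85 mm and grips with 20 to 120 N. Pads are 22 mm wide; open, the fingers measure 114 mm over their backs; the gripper's body (76 mm by 85 mm) begins 54 mm behind the grasp point. The pads swing forward as they close: fully open they stand 13 mm farther back than shut.
Start: joints at [-76.983, 24.895, 1.432, 90.138, -0.665, 64.973, -4.303], TCP at [0.202, 0.591, 0.245] pointing down, gripper open.
Joint ranges: [-149.89, 149.89], [-25.12, 119.58], [-72.63, 75.52], [4.76, 147.25], [-75.54, 255.54], [6.69, 114.76], [-157.13, 157.13]. Speed limits (degrees/s): [127.2, 127.2, 172.46, 172.46, 180, 180, 180].

### API

Orientations are given as [roll, pitch, yaw] about the fixed x, y, z axes, in that order (R = Rz(yaw) Ry(pitch) Rx(roll)).
In Python, from bench import robot gives the robot as it stands.
- The arm moves only by the tool carry_out, never from a script. Its argument "motion" is one flat list of numbers, 7 for each row, row after row: the shift along the tool's x, y, z in cm, then the turn, a rotation vector about the tool's x, y, z in rad, then the opening, from 0 (shut) to 1 (fully open). In form: [x, y, z, wx, wy, wz, gripper, x, y, z, wx, wy, wz, gripper, ...]. A call has exactly 5 rows; each row shifts and turns the commanded pose from where the row before left it, along the tool's axes as they then stand; what a row does not reach is not made up. A row lasts 1/12 s, in which the tool goes at most 41.7 mm and 7.16 degrees, less where a joint would pass 70% of its speed; a pose out of reach is approached as far as the arm can. A call is refused whole if a number of a shift passes 4.17 or a number of a turn 0.125, either way. A call with a gripper value outside its range is refused whole. The fingers move at their own pace and stop on an object; the grip force is fixed at half the most. Time passes only in rows, so rows that do not move let the fingers close, or fill a call up. It gives the time, the measured TCP pose, the force, the opening and the grip force at its end, in the units of the state.
- robot.read_state(): the state, without advancing time (a new reading comes with each control period).
- robot.snapshot(name): name is "scene" or "top" or "wrist"; returns the picture (400x640x3 uint8, blue, green, red); there is no depth.
- robot.calibration(name): a dict with "fovy" (degrees; the focal length in pixels is half the picture's height over the tangent of half this angle, whatever the lens; pixels are square), "cx", "cy" (the principal point, pixels), "view" (4x4, takes a point from world to camera coordinates). Camera axes: x right, y up, looking along -z (the intrinsics and any distortion apply to the point x, -y, -z); pixel columns grow to the right and rows downward; lengths in m; the calibration is good to about 2 mm. The wrist camera is an equidistant fisheye: a pixel r from the principal point sees the ray r / f radians off the axis. A picture is of the moment at which its call begins: read the wrist's pose just before it. calibration takes no time and is no camera call; for the wrist camera it gives the pose at the moment of the call.
- robot.finish_job(): hands the job in; it is judged then, once.
The state is a dict: "time_s": time; "q": joint angles; "dq": joint speeds; "joint_torque": joint torques, N m; "position": TCP position; "orientation": TCP orientation; "contact_force": force on the tool from outside, world axes, zero at the start; "torque": the same for the moment, N m; "gripper_width": opening from 0.0 (shut) to 1.0 (fully open); "gripper_force": force on a finger pad.
Only numpy, scipy, OpenCV 4.12 (cv2) and the standard library are available. Lean on these libraries where they do the work, as an engineer would, in place of code of your own. Each camera call takes 0.05 s, during which the arm holds its last target. There are 200 camera calls.

### The job

The white stoneware jar of rivets stands open. Of the three wooden lids lying on the bench, pick the one whose size fits this jar and put it on by its knob, so that its plug sits in the mouth and its rim lies flat on the jar. Leave the other two lids where they lie, keep the jar upright, and let go of the lid.

Things in the scene. Friction and masses are not known exactly. Their poses are not given: they have to be found in the camera images.
- jar_mouth (a point): centre of the open mouth, level with the top of the rim, of a loose, heavy (about 0.9 kg) white stoneware jar with a blue band, holding small metal rivets: outside diameter 80 mm, bore 70 mm, wall 5 mm, height 75 mm (rim at z = 0.075). z is up along the jar's axis
- lid_small_knob (a point): knob of the smallest of three wooden lids alike but for diameter; grasp point on its axis. Round flange 58 mm wide, 8 thick; on top a darker upright knob 22 mm in diameter, 32 tall; below, a plug 38 mm wide, 12 deep, foot tapered. Point: 10 mm below the knob's top, 22 above the flange's top, 30 above its underside, 42 above the plug's foot on which the lid stands on the bench (point at z = 0.042). z: up along the axis
- lid_medium_knob (a point): knob of the middle-sized of three wooden lids alike but for diameter; grasp point on its axis. Round flange 84 mm wide, 8 thick; on top a darker upright knob 22 mm in diameter, 32 tall; below, a plug 58 mm wide, 12 deep, foot tapered. Point: 10 mm below the knob's top, 22 above the flange's top, 30 above its underside, 42 above the plug's foot on which the lid stands on the bench (point at z = 0.042). z: up along the axis
- lid_large_knob (a point): knob of the largest of three wooden lids alike but for diameter; grasp point on its axis. Round flange 110 mm wide, 8 thick; on top a darker upright knob 22 mm in diameter, 32 tall; below, a plug 84 mm wide, 12 deep, foot tapered. Point: 10 mm below the knob's top, 22 above the flange's top, 30 above its underside, 42 above the plug's foot on which the lid stands on the bench (point at z = 0.042). z: up along the axis
Mind the look-alikes: they are no part of the job. What is shaped like the part that bears lid_medium_knob but green is not meant.

How it is judged (in metres and radians):
At the end, for the whole second after the job is handed in: The middle-sized lid (84 mm) sits on the jar, centred within 12 mm, its flange on the rim within 5 mm of fully home and level within 7 degrees; the jar stands upright on the bench; the gripper touches nothing (horizontal distance between lid_medium_knob and jar_mouth below 0.012 m and z of lid_medium_knob in the frame of jar_mouth between 0.025 and 0.035 m and angle between each of lid_medium_knob, jar_mouth's own z axis and vertical below 0.12 rad and height (world z) of jar_mouth below 0.085 m and contact force between the fingers and anything else below 0.1 N).
It fails at once if the smallest lid is moved more than 40 mm (distance of lid_small_knob from where it was at the start of the episode above 0.04 m).
It fails at once if the largest lid is moved more than 40 mm (distance of lid_large_knob from where it was at the start of the episode above 0.04 m).
It fails at once if the jar is tipped by more than 20 degrees (angle between jar_mouth's own z axis and vertical above 0.35 rad).
It also fails if it takes over 32 s, if anything falls off the work surface, if the arm or the gripper's body presses on something with over 40 N, if the wrist force passes 120 N, or if a joint passes its speed limit or range.

## Working session

There is one attempt and no reset: what is moved stays moved. The work goes in short steps, Python scripts to look and compute and a tool call to move; the robot and the scene stay as the last step left them, time stands still between calls to the robot, and variables do not carry over. Pictures are saved under pics/ and viewed, at most 10 in all, crops included, and the job is handed in when it is done.

Besides the shell and the picture viewer there is one more tool, called after "Call:" as name(argument=value, ...) on one line, values as JSON. carry_out: Moves the arm, as the interface text tells. Its arguments: {"type":"object","properties":{"motion":{"type":"array","items":{"type":"number"}}},"required":["motion"]}

```bash
mkdir -p pics
cat > h.py <<'E'
import numpy as np, cv2
from bench import robot
def ray(cal,u,v,fish=False):
    f=200/np.tan(np.radians(cal["fovy"])/2); x=(u-cal["cx"])/f; y=(v-cal["cy"])/f
    if fish:
        r=np.hypot(x,y); d=np.array([x/r*np.sin(r),-y/r*np.sin(r),-np.cos(r)]) if r>0 else np.array([0,0,-1.])
    else: d=np.array([x,-y,-1.])
    V=np.array(cal["view"]); R=V[:3,:3]; return -R.T@V[:3,3], R.T@d
def at(cal,u,v,z,fish=False):
    o,d=ray(cal,u,v,fish); return o+d*(z-o[2])/d[2]
E
python3 - <<'E'
from h import *
a=robot.snapshot("scene");b=robot.snapshot("top")
cv2.imwrite("pics/s.png",a);cv2.imwrite("pics/t.png",b)
for n in("scene","top"):
    c=robot.calibration(n);print(n,c)
s=robot.read_state();print(s)
E
```

```text
scene {'fovy': 55.88924561116715, 'cx': 312.2244901181217, 'cy': 197.85451491454452, 'view': array([[-0.88905096, -0.45774242,  0.00776343,  0.3880798 ],
       [ 0.31897121, -0.60717988,  0.72772932, -0.24792478],
       [-0.32839878,  0.64946476,  0.68582051, -0.69206662],
       [ 0.        ,  0.        ,  0.        ,  1.        ]])}
top {'fovy': 56.3669041917335, 'cx': 318.74635733713353, 'cy': 195.74213092396403, 'view': array([[ 0.02450446, -0.99968736, -0.00497048, -0.07004632],
       [ 0.99800538,  0.02417328,  0.05831734, -0.4717913 ],
       [-0.05817895, -0.0063896 ,  0.99828572, -0.91033171],
       [ 0.        ,  0.        ,  0.        ,  1.        ]])}
{'time_s': 0.1, 'q': array([-76.98314355,  24.93231935,   1.43274106,  90.1827628 ,
        -0.66554835,  64.97239667,  -4.30188468]), 'dq': array([ 0.03874678, -0.07789467, -0.03918491, -0.10848988,  0.08281458,
       -0.03966583, -0.00276868]), 'joint_torque': array([ 3.28916794e-03, -6.71751523e+01,  1.02809954e+00, -3.16901886e+01,
        1.57566334e-02,  7.30340456e-03, -8.39436825e-05]), 'position': array([0.20232567, 0.59090521, 0.24461391]), 'orientation': array([-1.79921177e+02,  7.18521704e-03,  1.61099589e+02]), 'contact_force': array([ 0.03344082, -0.17556893, -0.22573355]), 'torque': array([-0.01139151,  0.00878972,  0.01650285]), 'gripper_force': 0.0, 'gripper_width': 0.9979488664021846}
```

View pics/t.png

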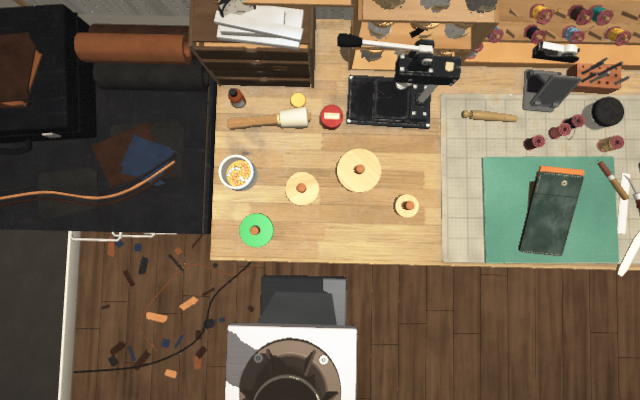

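View pics/s.png

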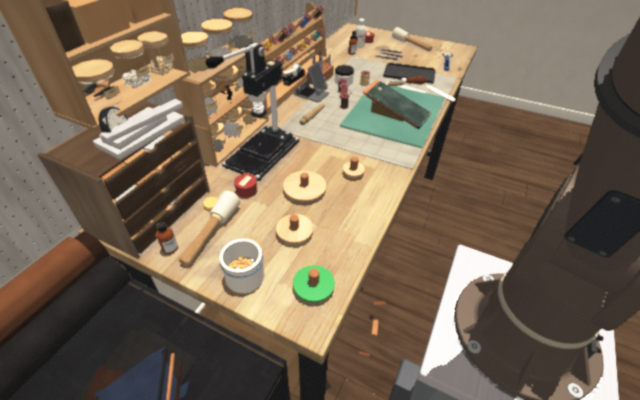

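The top view shows the candidates. Lids with knobs: wooden at (302,188), wooden large at (359,170), wooden small at (406,205), and the green look-alike at (256,230). The jar is at (237,172). By description I choose the wooden lid at (302,188), and I'll check it in a crop with sizes.

Run:
```python
from h import *
b=cv2.imread("pics/t.png");c=robot.calibration("top");s=robot.calibration("scene")
for n,(u,v,r,z) in dict(med=(302,188,20,.02),large=(359,170,26,.02),small=(406,205,15,.02),green=(256,230,20,.02)).items():
    hsv=cv2.cvtColor(b,cv2.COLOR_BGR2HSV)
    m=((hsv[...,0]<12)&(hsv[...,1]>120)).astype(np.uint8); w=np.zeros_like(m); cv2.circle(w,(u,v),14,1,-1)
    ys,xs=np.nonzero(m&w)
    print(n,"knob px",xs.mean().round(1),ys.mean().round(1),len(xs),at(c,xs.mean(),ys.mean(),.047).round(4))
for n,p,z in(("jar",((219,256),(172,172)),.075),("jar v",((237,237),(155,190)),.075),("med",((285,320),(188,188)),.02),("large",((336,382),(170,170)),.02),("small",((393,419),(205,205)),.02)):
    A=at(c,p[0][0],p[1][0],z);B=at(c,p[0][1],p[1][1],z);print(n,((A+B)/2).round(4),"size",np.linalg.norm(A-B).round(4))
cv2.imwrite("pics/c1.png",cv2.resize(b[130:260,210:340],(780,600),interpolation=cv2.INTER_CUBIC)[:, :])
```

```text
med knob px nan nan 0 [nan nan nan]
large knob px nan nan 0 [nan nan nan]
small knob px nan nan 0 [nan nan nan]
green knob px nan nan 0 [nan nan nan]
jar [0.5204 0.131  0.075 ] size 0.086
jar v [0.5193 0.1321 0.075 ] size 0.0817
med [ 0.4911 -0.0181  0.02  ] size 0.0862
large [ 0.539  -0.1563  0.02  ] size 0.1134
small [ 0.4554 -0.273   0.02  ] size 0.0637<stdin>:7: RuntimeWarning: Mean of empty slice.
  ret = ret.dtype.type(ret / rcount)
```

View pics/c1.png

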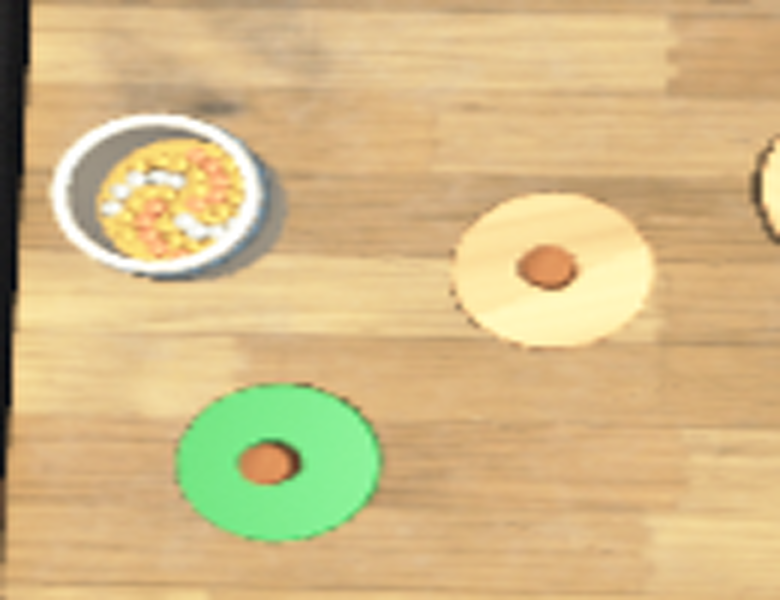

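The crop shows the jar rim centred at about (236.4,172.3) in image pixels. The medium wooden lid's flange is at (302.4,188.5) with its knob at (301.3,187.6), and it measures about 86 mm. The green lid is below left. The choice stands: lid at about (0.490,−0.018), jar at about (0.520,0.132). I'm moving now.

Call:
carry_out(motion=[-2.35, -2.4, 0, 0, 0, 0, 1, -2.35, -2.4, 0, 0, 0, 0, 1, -2.35, -2.4, 0, 0, 0, 0, 1, -2.35, -2.4, 0, 0, 0, 0, 1, -2.35, -2.4, 0, 0, 0, 0, 1])

```text
time_s: 0.52
position: [0.2751, 0.438, 0.2449]
orientation: [-180.0, -0.0, 161.1]
contact_force: [1.6, 0.1, 0.4]
gripper_width: 0.999
gripper_force: 0.0
```

Call:
carry_out(motion=[-2.35, -2.4, 0, 0, 0, 0, 1, -2.35, -2.4, 0, 0, 0, 0, 1, -2.35, -2.4, 0, 0, 0, 0, 1, -2.35, -2.4, 0, 0, 0, 0, 1, -2.35, -2.4, 0, 0, 0, 0, 1])

```text
time_s: 0.93
position: [0.3473, 0.2864, 0.2452]
orientation: [-180.0, -0.0, 161.1]
contact_force: [0.5, -0.2, -0.2]
gripper_width: 0.997
gripper_force: 0.0
```

Call:
carry_out(motion=[-2.35, -2.4, 0, 0, 0, 0, 1, -2.35, -2.4, 0, 0, 0, 0, 1, -2.35, -2.4, 0, 0, 0, 0, 1, -2.35, -2.4, 0, 0, 0, 0, 1, -2.35, -2.4, 0, 0, 0, 0, 1])

```text
time_s: 1.35
position: [0.4195, 0.1349, 0.2453]
orientation: [-180.0, -0.0, 161.1]
contact_force: [0.8, -0.3, 0.0]
gripper_width: 1.0
gripper_force: 0.0
```

Call:
carry_out(motion=[-2.35, -2.4, 1, 0, 0, 0, 1, -2.35, -2.4, 1, 0, 0, 0, 1, -2.35, -2.4, 1, 0, 0, 0, 1, -2.35, -2.4, 1, 0, 0, 0, 1, -2.35, -2.4, 1, 0, 0, 0, 1])

```text
time_s: 1.77
position: [0.4919, -0.0166, 0.1948]
orientation: [180.0, -0.0, 161.1]
contact_force: [0.7, -0.3, 0.1]
gripper_width: 0.999
gripper_force: 0.0
```

Run:
```python
from h import *
c=robot.calibration("wrist"); s=robot.read_state()
w=robot.snapshot("wrist");cv2.imwrite("pics/w1.png",w)
np.save("cw1.npy",c,allow_pickle=True);print(c,s["position"],s["orientation"])
t=robot.calibration("top");print(at(t,301.3,187.6,.052),at(t,302.4,188.5,.02))
```

```text
{'fovy': 65.70646984690485, 'cx': 318.63281530654723, 'cy': 199.25014903419378, 'view': array([[ 3.24197841e-01,  9.45989117e-01, -5.92489269e-04,
        -1.44112144e-01],
       [-9.14057793e-01,  3.13093250e-01, -2.57819643e-01,
         4.77025724e-01],
       [-2.43709072e-01,  8.41261412e-02,  9.66192880e-01,
        -2.07826783e-01],
       [ 0.00000000e+00,  0.00000000e+00,  0.00000000e+00,
         1.00000000e+00]])} [ 0.49187057 -0.01658484  0.19475455] [ 1.79998634e+02 -3.48386444e-03  1.61116233e+02]
[ 0.48948706 -0.01686608  0.052     ] [ 0.48986111 -0.01791193  0.02      ]
```

View pics/w1.png

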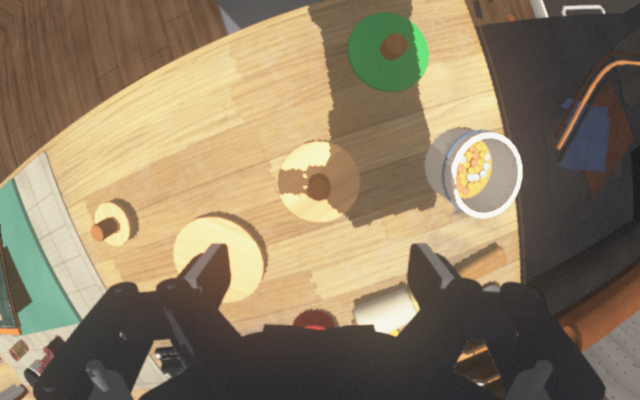

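The wrist view shows the medium lid at (319,181) with its knob at (319,187), and the jar rim centred at about (485,173). The green lid is at (388,52).

Run:
```python
from h import *
c=np.load("cw1.npy",allow_pickle=True).item(); w=cv2.imread("pics/w1.png")
g=cv2.cvtColor(w,cv2.COLOR_BGR2HSV)
for n,u,v,z in(("knob top",319,184,.052),("knob body",319,187,.045),("flange",319,181,.02)):
    print(n,at(c,u,v,z,True).round(4))
# rim: white low-saturation bright pixels near jar, fit outer contour in world plane
m=((g[...,1]<45)&(g[...,2]>190)).astype(np.uint8)*255; k=np.zeros_like(m); cv2.circle(k,(485,173),50,255,-1); m&=k
pts=cv2.convexHull(cv2.findNonZero(m))[:,0]
P=np.array([at(c,u,v,.075,True)[:2] for u,v in pts]).astype(np.float32)
print("rim",cv2.minEnclosingCircle(P),cv2.fitEllipse(P))
V=c["view"]
f=200/np.tan(np.radians(c["fovy"])/2)
d=w.copy()
def draw(cx,cy,z,r,col):
    for a in np.linspace(0,6.28,60):
        q=V@[cx+r*np.cos(a),cy+r*np.sin(a),z,1]; x,y,zz=q[0],-q[1],-q[2]; h=np.hypot(x,y); t=np.arctan2(h,zz)*f
        cv2.circle(d,(int(c["cx"]+x/h*t),int(c["cy"]+y/h*t)),0,col,-1)
draw(.4895,-.017,.02,.042,(0,0,255));draw(.4895,-.017,.052,.011,(255,0,0));draw(.5197,.1325,.075,.04,(0,0,255))
cv2.imwrite("pics/c2.png",cv2.resize(d[110:240,260:540],None,fx=2.8,fy=2.8,interpolation=cv2.INTER_NEAREST))
```

```text
knob top [ 0.4873 -0.0143  0.052 ]
knob body [ 0.4914 -0.0157  0.045 ]
flange [ 0.4909 -0.0155  0.02  ]
rim ((0.5237719416618347, 0.1354885846376419), 0.04068325087428093) ((0.5238315463066101, 0.13546481728553772), (0.0796867087483406, 0.08077080547809601), 103.34813690185547)
```

View pics/c2.png

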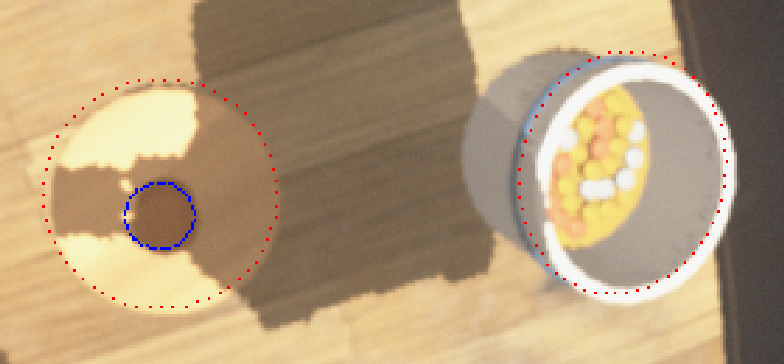

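Call:
carry_out(motion=[0.1, 0, 3.5, 0, 0, 0, 1, 0.1, 0, 3.5, 0, 0, 0, 1, 0, 0, 3.5, 0, 0, 0, 1, 0, 0, 3.0, 0, 0, 0, 1, 0, 0, 1.9, 0, 0, 0, 1])

```text
time_s: 2.23
position: [0.488, -0.0143, 0.0385]
orientation: [-179.9, -0.2, 161.1]
contact_force: [0.3, 0.6, 0.4]
gripper_width: 0.997
gripper_force: 0.0
```

Call:
carry_out(motion=[0, 0, 0, 0, 0, 0, 0.5, 0, 0, 0, 0, 0, 0, 0.3, 0, 0, 0, 0, 0, 0, 0, 0, 0, 0, 0, 0, 0, 0, 0, 0, 0, 0, 0, 0, 0])

```text
time_s: 2.65
position: [0.4907, -0.0142, 0.0427]
orientation: [179.9, 0.1, 161.1]
contact_force: [-0.6, -0.1, 0.7]
gripper_width: 0.3
gripper_force: 0.2
```

Call:
carry_out(motion=[0, 0, 0, 0, 0, 0, 0, 0, 0, 0, 0, 0, 0, 0, 0, 0, 0, 0, 0, 0, 0, 0, 0, 0, 0, 0, 0, 0, 0, 0, 0, 0, 0, 0, 0])

```text
time_s: 3.07
position: [0.4906, -0.0142, 0.0428]
orientation: [179.9, 0.1, 161.1]
contact_force: [-0.9, 0.6, 11.0]
gripper_width: 0.232
gripper_force: 58.4
```

Call:
carry_out(motion=[0, 0, -1, 0, 0, 0, 0, 0, 0, -2.5, 0, 0, 0, 0, 0, 0, -3, 0, 0, 0, 0, 0, 0, -3, 0, 0, 0, 0, 0, 0, -2.5, 0, 0, 0, 0])

```text
time_s: 3.48
position: [0.4898, -0.0146, 0.1642]
orientation: [180.0, 0.1, 161.1]
contact_force: [0.3, 0.0, -0.6]
gripper_width: 0.234
gripper_force: 58.9
```

Run:
```python
from h import *
c=robot.calibration("wrist"); s=robot.read_state()
w=robot.snapshot("wrist");cv2.imwrite("pics/w2.png",w)
np.save("cw2.npy",c,allow_pickle=True);print(s["position"],s["orientation"],s["gripper_width"],s["contact_force"],s["torque"])
```

```text
[ 0.48983993 -0.01462047  0.16420313] [1.79960512e+02 8.72381786e-02 1.61075729e+02] 0.23416442350551456 [ 0.27522126  0.03627271 -0.55140882] [-0.04580913 -0.06369041 -0.00361004]
```

View pics/w2.png

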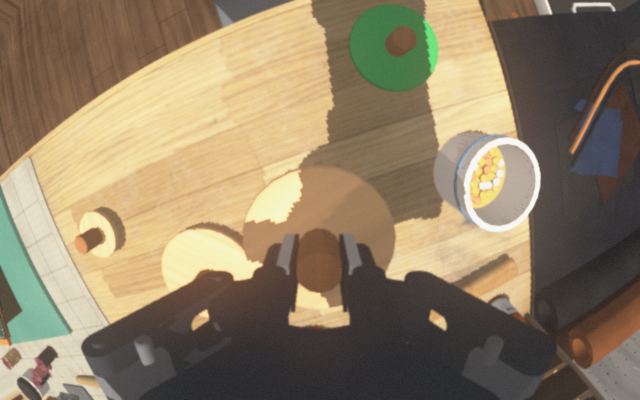

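The lid is lifted and held level. The flange's left and right edges are at (243,235) and (395,235), with its far edge at (319,165). The jar rim is centred at about (500,184).

Run:
```python
from h import *
from scipy.optimize import least_squares
c=np.load("cw2.npy",allow_pickle=True).item(); w=cv2.imread("pics/w2.png")
g=cv2.cvtColor(w,cv2.COLOR_BGR2HSV)
P=np.array([at(c,u,v,.1414,True)[:2] for u,v in((319,165),(243,235),(395,235),(265,188),(373,188))])
r=least_squares(lambda p:np.hypot(*(P-p[:2]).T)-p[2],[.49,-.015,.042]);print("lid",r.x,np.abs(r.fun).max())
r=least_squares(lambda p:np.hypot(*(P-p[:2]).T)-.042,[.49,-.015]);print("lid r=42",r.x,r.fun)
m=((g[...,1]<45)&(g[...,2]>190)).astype(np.uint8)*255; k=np.zeros_like(m); cv2.circle(k,(500,184),54,255,-1); m&=k
pts=cv2.convexHull(cv2.findNonZero(m))[:,0]
P=np.array([at(c,u,v,.075,True)[:2] for u,v in pts]).astype(np.float32)
print("rim",cv2.minEnclosingCircle(P),cv2.fitEllipse(P))
```

```text
lid [ 0.49108127 -0.01434039  0.04089135] 0.0005522254829632423
lid r=42 [ 0.49243377 -0.01480508] [ 0.00087368 -0.00083392 -0.00082445 -0.0004277  -0.00044148]
rim ((0.521183967590332, 0.13317570090293884), 0.043829355388879776) ((0.5217065811157227, 0.13377921283245087), (0.07950811088085175, 0.08762196451425552), 129.12704467773438)
```

Call:
carry_out(motion=[0.4, 2.5, 0, 0, 0, 0, 0, 0.4, 3.5, 0, 0, 0, 0, 0, 0.4, 3.8, 0, 0, 0, 0, 0, 0.4, 3.3, 0, 0, 0, 0, 0, 0.3, 1.95, 0, 0, 0, 0, 0])

```text
time_s: 3.95
position: [0.5209, 0.1387, 0.1623]
orientation: [179.9, 0.0, 161.3]
contact_force: [0.3, -0.2, -2.0]
gripper_width: 0.233
gripper_force: 59.0
```

Call:
carry_out(motion=[0, 0, 1, 0, 0, 0, 0, 0, 0, 1, 0, 0, 0, 0, 0, 0, 0.6, 0, 0, 0, 0, 0, 0, 0, 0, 0, 0, 0, 0, 0, 0, 0, 0, 0, 0])

```text
time_s: 4.37
position: [0.5201, 0.1326, 0.1351]
orientation: [-179.9, -0.0, 161.0]
contact_force: [-0.7, 0.4, -0.4]
gripper_width: 0.235
gripper_force: 59.0
```

Run:
```python
from h import *
s=robot.read_state();a=robot.snapshot("scene");b=robot.snapshot("wrist")
print(s["position"],s["orientation"])
cv2.imwrite("pics/c3.png",np.hstack([cv2.resize(a[180:330,160:310],(400,400)),cv2.resize(b[100:360,190:450],(400,400))]))
```

```text
[0.52008157 0.1326326  0.13508415] [-1.79937222e+02 -4.02618432e-02  1.60979742e+02]
```

View pics/c3.png

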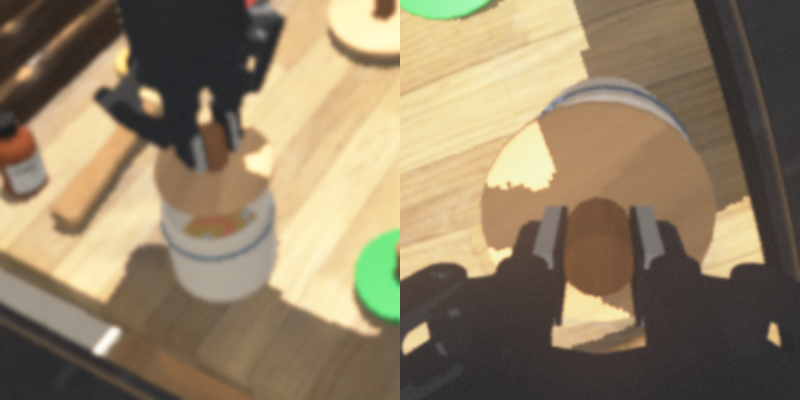

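The scene half shows the lid hanging over the jar. The wrist half shows the jar wall's crescent (540–690 in the crop) about 15 crop px right of the lid's axis (598), so I'll check which jar estimate it matches.

Run:
```python
from h import *
c=robot.calibration("wrist");w=robot.snapshot("wrist");V=c["view"];f=200/np.tan(np.radians(c["fovy"])/2)
d=cv2.resize(w[130:260,220:480],None,fx=3,fy=3,interpolation=cv2.INTER_CUBIC)
def draw(cx,cy,z,r,col):
    for a in np.linspace(0,6.28,150):
        q=V@[cx+r*np.cos(a),cy+r*np.sin(a),z,1]; x,y,zz=q[0],-q[1],-q[2]; h=np.hypot(x,y); t=np.arctan2(h,zz)*f
        cv2.circle(d,(int(3*(c["cx"]+x/h*t-220+.5)),int(3*(c["cy"]+y/h*t-130+.5))),1,col,-1)
p=robot.read_state()["position"]
draw(.5197,.1325,0,.04,(0,0,255));draw(.5238,.1355,0,.04,(255,0,0));draw(p[0],p[1],p[2]-.0228,.042,(0,255,0))
cv2.imwrite("pics/c4.png",d);print(p)
```

```text
[0.52074672 0.13340867 0.13576923]
```

View pics/c4.png

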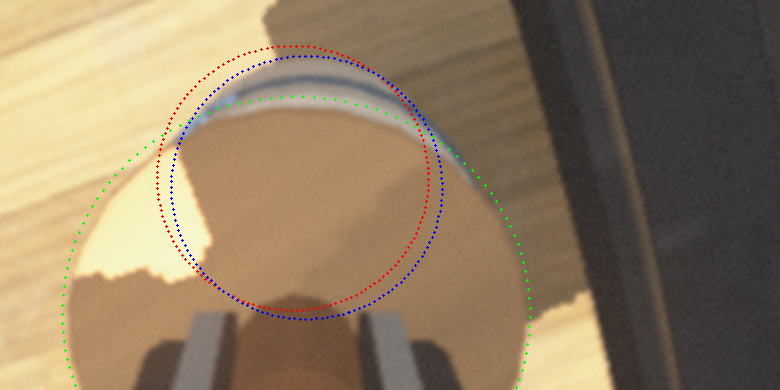

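The blue circle, from the wrist estimate (0.5238,0.1355), matches the jar's outline. I'll shift about 3 mm along +y and lower.

Call:
carry_out(motion=[-0.1, 0.28, 0, 0, 0, 0, 0, 0, 0, 0.6, 0, 0, 0, 0, 0, 0, 0.6, 0, 0, 0, 0, 0, 0, 0.6, 0, 0, 0, 0, 0, 0, 0, 0, 0, 0, 0])

```text
time_s: 4.93
position: [0.5214, 0.1363, 0.1158]
orientation: [-179.9, -0.1, 161.1]
contact_force: [0.6, -0.0, -0.4]
gripper_width: 0.231
gripper_force: 59.0
```

Call:
carry_out(motion=[0, 0, 0.4, 0, 0, 0, 0, 0, 0, 0.3, 0, 0, 0, 0, 0, 0, 0.3, 0, 0, 0, 0, 0, 0, 0, 0, 0, 0, 0, 0, 0, 0, 0, 0, 0, 0])

```text
time_s: 5.35
position: [0.5223, 0.1364, 0.1072]
orientation: [-180.0, -0.0, 161.1]
contact_force: [-0.3, 0.5, -0.5]
gripper_width: 0.233
gripper_force: 59.0
```

Call:
carry_out(motion=[0, 0, 0.1, 0, 0, 0, 0, 0, 0, 0.1, 0, 0, 0, 0, 0, 0, 0, 0, 0, 0, 0, 0, 0, 0, 0, 0, 0, 0, 0, 0, 0, 0, 0, 0, 0])

```text
time_s: 5.77
position: [0.5226, 0.1366, 0.1059]
orientation: [180.0, 0.0, 161.1]
contact_force: [-1.8, 0.1, 5.7]
gripper_width: 0.232
gripper_force: 59.7
```

Contact came at the expected height (TCP 0.106), so the flange is on the rim. Releasing.

Call:
carry_out(motion=[0, 0, 0, 0, 0, 0, 0.4, 0, 0, 0, 0, 0, 0, 0.6, 0, 0, 0, 0, 0, 0, 0.6, 0, 0, 0, 0, 0, 0, 0.6, 0, 0, 0, 0, 0, 0, 0.6])

```text
time_s: 6.18
position: [0.5223, 0.1364, 0.1053]
orientation: [-180.0, -0.0, 161.1]
contact_force: [-1.1, -0.4, 0.1]
gripper_width: 0.606
gripper_force: 0.0
```

Call:
carry_out(motion=[0, 0, -1, 0, 0, 0, 0.6, 0, 0, -2, 0, 0, 0, 0.6, 0, 0, -3, 0, 0, 0, 0.6, 0, 0, -3, 0, 0, 0, 0.6, 0, 0, -2, 0, 0, 0, 0.6])

```text
time_s: 6.6
position: [0.5231, 0.1363, 0.2187]
orientation: [179.9, 0.1, 161.1]
contact_force: [1.1, 1.3, 0.4]
gripper_width: 0.602
gripper_force: 0.0
```

Run:
```python
from h import *
a=robot.snapshot("scene");b=robot.snapshot("wrist")
cv2.imwrite("pics/c5.png",np.hstack([cv2.resize(a[180:330,160:310],(400,400)),cv2.resize(b[60:320,190:450],(400,400))]))
```

```text
(no output)
```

View pics/c5.png

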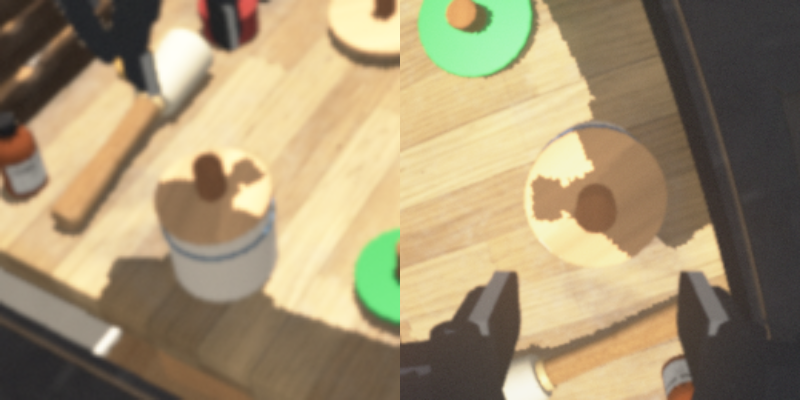

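The lid sits flat and centred on the upright jar: the knob is at (208,178) in the scene crop and the flange covers the rim. The gripper is clear, so I'm handing in.

```bash
python3 -c "
from bench import robot
print(robot.finish_job())"
```

```text
the job is handed in; nothing more can be done
None
```

The medium (84 mm) lid sits flat and centred on the upright jar, the gripper has let go and is clear, the other two lids were not touched, and I handed the job in at about 7 s; no verdict came back.

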